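# Turn the denture to the camera and release the shutter

## Robot

A 6-joint arm with a two-finger parallel gripper is mounted at the origin on the work surface. World frame = base frame: x ahead of the robot, y to its left, z up, the work surface at z = 0. Lengths are in m, angles in rad, forces in N, time in s.
With the tool pointing down it reaches from about 0.375 to 0.925 m from the base axis. Payload 5.7 kg.
Tool frame: the origin (TCP) lies midway between the tips of the shut fingers; the grasp point (between the pads) lies ctrl.tcp_to_grasp behind it (ctrl.tcp_to_grasp is the distance from the TCP to the grasp point, in m); z points along the fingers, y is the line along which they close (so a half turn about z gives the same grasp; the last joint's range is limited). The gripper opens to 85 mm and grips with 20 to 120 N. Pads are 22 mm wide; open, the fingers measure 114 mm over their backs; the gripper's body (76 mm by 85 mm) begins 54 mm behind the grasp point. The pads swing forward as they close: fully open they stand 13 mm farther back than shut.
Start: joints at [-1.26, 0.359, 1.51, -0, 1.272, -0.115], TCP at [0.248, -0.546, 0.231] pointing down, gripper open.
Joint ranges: [-2.97, 2.97], [-1.01, 2.36], [0.21, 2.38], [-0.96, 4.11], [0.2, 2.71], [-2.98, 2.98]. Speed limits (rad/s): [2.39, 2.39, 3.14, 3.14, 3.14, 3.14].

## Interface

Orientations are given as a unit quaternion [w, x, y, z].
In Python, from station import ctrl gives the robot as it stands. The module is installed in compiled form; this text tells all that it offers.
- The arm moves only by the tool send_rows, never from a script. Its arguments are lists of equal length, an entry for each row: "linear": the shift along the world's x, y, z scaled (see below), a list of three; "turn": the turn, a rotation vector about the world's x, y, z scaled (see below), a list of three. In form: {"linear": [[tx, ty, tz], ...], "turn": [[wx, wy, wz], ...]}. A call has 1 to 8 rows; each row is the pose to reach, as a shift and turn from the pose commanded when the call began, turning the shorter way round; what a row does not reach only later rows make up. The controller multiplies each number of a shift by 1000 mm and each number of a turn by 360 degrees. A row lasts 1/10 s, in which the tool goes at most 50 mm and 8.59 degrees, less where a joint would pass 70% of its speed; a pose out of reach is approached as far as the arm can. A call with a number of a shift or a turn outside -1 to 1 is refused whole. A call with a gripper value outside its range is refused whole. "fingers" is the opening, from 0 (shut) to 1 (fully open), set as the call begins (left out, the last holds). The fingers move at their own pace and stop on an object; the grip force is fixed at half the most. Time passes only in rows, so rows that repeat a pose let the fingers close. It gives the time, the measured TCP pose, the force, the opening and the grip force at its end, in the units of the state.
- ctrl.read_state(): the state, without advancing time (a new reading comes with each control period).
- ctrl.get_image(name): name is "scene" or "top" or "wrist"; returns a dict with "img" (420x560x3 uint8, blue, green, red), "intrinsics" (3x3 intrinsics, pixels), "k1" (the pictures are not rectified: a ray, as slopes to the right and down, at radius r is drawn at 1 + k1 r^2 times it, then the intrinsics apply), "xyz" and "attitude" of the camera in the world. Camera axes: x right, y up, looking along -z (the intrinsics and any distortion apply to the point x, -y, -z); pixel columns grow to the right and rows downward; lengths in m; the calibration is good to about 2 mm. A picture is of the moment at which its call begins. There is no depth.
- ctrl.close_job(): hands the job in; it is judged then, once.
The state is a dict: "time_s": time; "joint_positions": joint angles; "qd": joint speeds; "effort": joint torques, N m; "tcp_pos": TCP position; "ee_rot": TCP orientation; "ft_force": force on the tool from outside, world axes, zero at the start; "ft_torque": the same for the moment, N m; "gripper_width": finger opening in m; "gripper_force": force on a finger pad.
Only numpy, scipy, OpenCV 4.12 (cv2) and the standard library are available. Lean on these libraries where they do the work, as an engineer would, in place of code of your own. Each camera call takes 0.05 s, during which the arm holds its last target. There are 200 camera calls.

## Task

Push a spoke of the three-armed carousel with a fingertip until the dish with the pink denture stands over the green pad, centred in front of the camera lens; then press the red shutter button right down and let it come up again. Do not touch or lift the dental models in the dishes, and leave the other things on the bench where they are.

Things in the scene. Friction and masses are not known exactly. Their poses are not given: they have to be found in the camera images.
- hub (a point): Top centre of the carousel's hub, on its vertical axis, 80 mm above the bench; does not turn. Hub: black, 44 mm across. Foot below: 100 mm across, 40 mm high. Three aluminium spokes 120 degrees apart run out level: upright flat bars 10 mm wide, bottom edge 55 mm, top edge 75 mm above the bench, bare from 22 to 116 mm from the axis. Beside them is free space; below, beyond the foot, only bench and pad.
- pad (a point): Centre of the top of the green pad (100 mm along the spoke direction, 110 mm across, 18 mm high) fixed to the carousel stand, 155 mm from the hub axis: the denture must end over it. Farther out on that line stands the white camera block (60 x 76 mm, 95 mm high, near face 235 mm from the axis), its black lens looking at the hub, lens front 212 mm from the axis.
- carousel (a joint): Turning angle of the carousel in rad, counter-clockwise from above positive; 0 at the start. Turns over one full turn both ways. Friction about 0.12 N m (1.5 N at 80 mm): it stops within a few mm when no longer pushed. Each spoke's end carries an open grey dish 78 mm across, centred 155 mm from the axis, underside 58, floor 62, rim 72 mm above the bench.
- denture_mid (a point): The pink denture with ivory teeth: 62 mm across, 30 mm high, a round base with a horseshoe of teeth on top; it lies loose in one of the three dishes. Point at its centre, half-way up (15 mm above the dish floor). It may stand in any of the three dishes, at least 28 degrees of turn away from the pad.
- cast_white_mid (a point): White plaster cast of a jaw: 62 mm across, 30 mm high, a round base with a horseshoe of teeth on top; it lies loose in one of the three dishes. Point at its centre, half-way up (15 mm above the dish floor).
- cast_yellow_mid (a point): Yellow stone cast of a jaw: 62 mm across, 30 mm high, a round base with a horseshoe of teeth on top; it lies loose in one of the three dishes. Point at its centre, half-way up (15 mm above the dish floor).
- shutter_top (a point): Centre of the top of the red round shutter button, 36 mm across, in a black collar 56 mm across (top 42 mm above the bench) on a grey fixed box 80 x 80 mm, 30 mm high; the button top stands 52 mm above the bench when up, 10 mm proud of the collar, and is pressed straight down.
- shutter (a joint): Travel of the shutter button in m: 0 up, 0.006 fully down; springs back by itself; about 1.2 N to start, 4 N to bottom.
- cup: White plastic cup, 72 mm across the rim, 85 mm high, open, loose; origin at the centre of its underside. It and the shutter box stand left and right of the carousel, either way round.
- jar: Amber jar with a blue cap, 60 mm across, 80 mm high, loose; origin at the centre of its underside.
- burbox: Green compartment box 120 x 180 mm, 30 mm high, loose; origin at the centre of its underside.
- tin: Open steel tin 80 x 130 mm, 25 mm high, loose; origin at the centre of its underside.
- spatula: Spatula with a dark wooden handle, 170 mm long, lying flat, loose; origin on its underside near the middle.
There are look-alikes about, which are no part of the job. What is shaped like the part that bears cast_white_mid but black or turquoise is not meant.

How it is judged:
By the outcome, as a careful person would: the job done as asked, in the order asked, and still so for the second after the job is handed in, with the robot touching nothing.
It also fails if it takes over 58 s, if anything falls off the work surface, if the arm or the gripper's body presses on something with over 40 N, if the wrist force passes 120 N, or if a joint passes its speed limit or range.

## Working session

There is one attempt and no reset: what is moved stays moved. The work goes in short steps, Python scripts to look and compute and a tool call to move; the robot and the scene stay as the last step left them, time stands still between calls to the robot, and variables do not carry over. Pictures are saved under pics/ and viewed, at most 10 in all, crops included, and the job is handed in when it is done.

Besides the shell and the picture viewer there is one more tool, called after "Emit:" by a JSON object that holds its "op" and its "data", one argument or row to a line. send_rows: Moves the arm, as the interface text tells. Shifts and turns lie within -1 to 1; 1 stands for 1000 mm of shift or 360 degrees of turn. Its arguments: {"type":"object","properties":{"linear":{"type":"array","items":{"type":"array","items":{"type":"number","minimum":-1,"maximum":1}}},"turn":{"type":"array","items":{"type":"array","items":{"type":"number","minimum":-1,"maximum":1}}},"fingers":{"type":"number"}},"required":["linear","turn"]}

```bash
mkdir -p pics
cat > h.py <<'E'
import numpy as np, cv2
from scipy.spatial.transform import Rotation as R
from station import ctrl
def cam(n):
    d=ctrl.get_image(n); return d
def rot(a):
    a=np.array(a,float)
    if a.shape==(3,3): return a
    return R.from_quat([a[1],a[2],a[3],a[0]]).as_matrix()
def ray(d,u,v):
    K=np.array(d['intrinsics']); xd=(u-K[0,2])/K[0,0]; yd=(v-K[1,2])/K[1,1]
    x,y=xd,yd
    for _ in range(30):
        s=1+d['k1']*(x*x+y*y); x,y=xd/s,yd/s
    return rot(d['attitude'])@np.array([x,-y,-1.])
def onz(d,u,v,z):
    r=ray(d,u,v); c=np.array(d['xyz']); return c+r*(z-c[2])/r[2]
def px(d,p):
    q=rot(d['attitude']).T@(np.array(p)-np.array(d['xyz'])); x,y=q[0]/-q[2],-q[1]/-q[2]
    s=1+d['k1']*(x*x+y*y); K=np.array(d['intrinsics']); return K[0,0]*x*s+K[0,2],K[1,1]*y*s+K[1,2]
E
python3 - <<'E'
from h import *
import pickle
for n in ("top","scene"):
    d=cam(n); cv2.imwrite(f"pics/{n}0.png",d['img']); pickle.dump(d,open(n+'0.pkl','wb')); print(n,d['xyz'],d['attitude'],d['k1'],d['intrinsics'])
s=ctrl.read_state(); print(s); print(ctrl.tcp_to_grasp)
E
```

```text
top [0.3433708  0.02167595 1.23235671] [ 0.72479068  0.083166   -0.08277101 -0.67890415] -0.11907638338917406 [[399.01340789   0.         276.80613754]
 [  0.         399.01340789 205.16322779]
 [  0.           0.           1.        ]]
scene [1.20632011 0.44140983 1.14196809] [0.42984109 0.14278337 0.27148811 0.84920183] 0.010205904905534401 [[410.68607277   0.         282.82055941]
 [  0.         410.68607277 214.95912174]
 [  0.           0.           1.        ]]
{'time_s': 0.1, 'joint_positions': array([-1.26010424e+00,  3.59421780e-01,  1.51134307e+00,  7.25194911e-06,
        1.27247956e+00, -1.15097698e-01]), 'qd': array([ 0.00137972, -0.00151963, -0.0018757 ,  0.00020036,  0.00129984,
        0.00028525]), 'effort': array([ 6.09219260e-04, -5.28648877e+01, -2.79351962e+01, -1.50974911e-04,
        5.01723698e-03,  4.77191577e-06]), 'tcp_pos': array([ 0.24763176, -0.54584062,  0.23053712]), 'ee_rot': array([-8.22269858e-04,  9.77423241e-01,  2.11289201e-01, -7.71914644e-05]), 'ft_force': array([ 0.38796702, -0.48857659,  0.50509555]), 'ft_torque': array([ 0.03209022,  0.01887557, -0.00849241]), 'gripper_force': 0.0, 'gripper_width': 0.08547088800078644}
0.0187
```

View pics/top0.png

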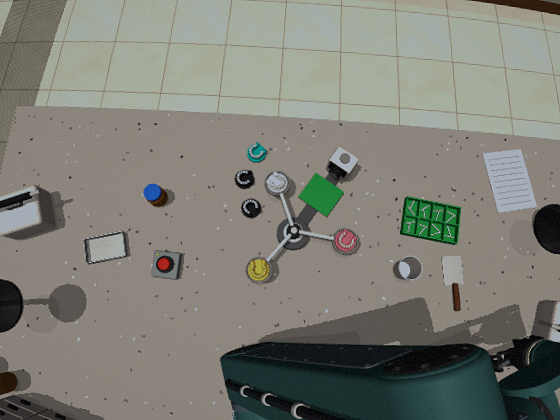

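View pics/scene0.png

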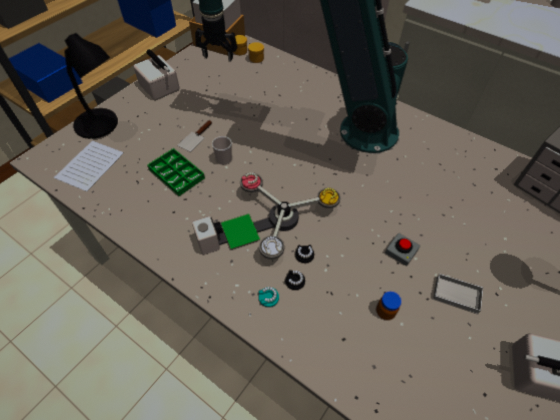

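Top view: hub (294,231), pink denture (346,241), white cast (277,183), yellow cast (258,269), pad (321,194), camera block (343,162), red button (165,264). The black and turquoise look-alikes at (245,179), (251,208) and (257,152) lie on the bench and are not part of the job. The pink one sits in a spoke's dish, so it is the one meant. Next I measure and take one enlarged crop.

```bash
cat > m.py <<'E'
from h import *
def blobs(d,lo,hi,amin=30):
    hsv=cv2.cvtColor(d['img'],cv2.COLOR_BGR2HSV)
    m=cv2.inRange(hsv,np.array(lo),np.array(hi))
    n,l,s,c=cv2.connectedComponentsWithStats(m)
    return [(c[i].round(1),s[i,4],s[i,:4]) for i in range(1,n) if s[i,4]>=amin]
E
python3 - <<'E'
from m import *
import pickle
d=pickle.load(open('top0.pkl','rb')); e=pickle.load(open('scene0.pkl','rb'))
cv2.imwrite('pics/crop0.png',cv2.resize(d['img'][135:290,220:380],None,fx=3.8,fy=3.8,interpolation=cv2.INTER_CUBIC))
C={'pink':([165,70,90],[179,190,255],.085),'red':([0,190,90],[6,255,255],.052),'green':([50,150,60],[75,255,255],.018),'yellow':([20,120,100],[32,255,255],.085)}
for n,g in (('top',d),('scene',e)):
    for k,(lo,hi,z) in C.items():
        for c,a,b in blobs(g,lo,hi,60): print(n,k,c,a,b,onz(g,*c,z).round(4))
print('hub',onz(d,294,231,.08),onz(e,284,207,.08))
E
```

```text
top pink [345.1 240.1] 274 [335 229  22  23] [ 0.5269 -0.1739  0.085 ]
top red [163.3 263.5] 112 [158 258  12  12] [0.426  0.3564 0.052 ]
top green [320.8 194.3] 1015 [299 174  45  42] [ 0.6786 -0.1045  0.018 ]
top green [430.3 220.2] 1388 [402 197  59  47] [ 0.6175 -0.4565  0.018 ]
top yellow [258.2 269.4] 344 [248 260  21  21] [0.4264 0.0722 0.085 ]
scene pink [250.3 181.7] 154 [242 176  19  13] [ 0.5405 -0.1683  0.085 ]
scene red [404.9 243.3] 89 [400 239  11  10] [0.4286 0.3577 0.052 ]
scene green [174.5 170.9] 537 [148 151  55  41] [ 0.6225 -0.4602  0.018 ]
scene green [239.6 231.1] 833 [221 215  38  34] [ 0.6842 -0.1024  0.018 ]
scene yellow [240.3  38.9] 83 [235  35  12   9] [-0.0969 -0.7386  0.085 ]
scene yellow [255.3  46.5] 122 [248  42  16  10] [-0.0908 -0.6466  0.085 ]
scene yellow [328.7 195.8] 223 [320 188  19  16] [0.4345 0.0763 0.085 ]
hub [ 0.54507976 -0.02388349  0.08      ] [ 0.55593527 -0.01681135  0.08      ]
```

View pics/crop0.png

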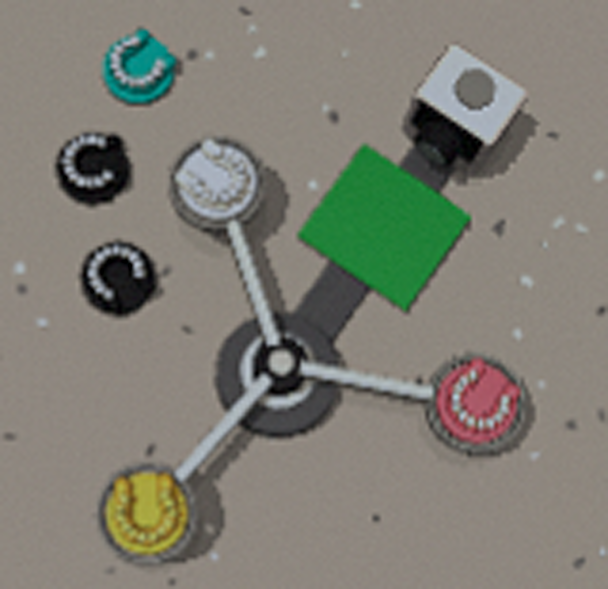

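The crop confirms it: the pink denture sits in the right-hand dish, at about -97° from the hub. The pad line is at about -30°, so the carousel must turn roughly 66° counter-clockwise. I shut the fingers and move behind the pink spoke, staying high.

Emit:
{"op": "send_rows", "data": {
  "linear": [
    [0.255,0.451,0],
    [0.255,0.451,0],
    [0.255,0.451,0],
    [0.255,0.451,0],
    [0.255,0.451,0],
    [0.255,0.451,0],
    [0.255,0.451,0],
    [0.255,0.451,0]
  ],
  "turn": [
    [0,0,-0.087],
    [0,0,-0.087],
    [0,0,-0.087],
    [0,0,-0.087],
    [0,0,-0.087],
    [0,0,-0.087],
    [0,0,-0.087],
    [0,0,-0.087]
  ],
  "fingers": 0
}}

```text
time_s: 0.9
tcp_pos: [0.4439, -0.1984, 0.2311]
ee_rot: [-0.0, 0.998, -0.061, -0.0]
ft_force: [1.5, -0.8, 0.3]
gripper_width: -0.0
gripper_force: 0.0
```

Run:
```python
from m import *
import pickle
d=pickle.load(open('top0.pkl','rb'))
o=lambda u,v,z: onz(d,220+u/3.8,135+v/3.8,z)[:2]
h=o(282,362,.08); print('hub',h)
a,b=o(300,368,.075),o(435,393,.075); print('spoke pink',np.degrees(np.arctan2(*(b-a)[::-1])))
for n,p in dict(pink=o(480,405,.072),white=o(216,184,.072),yel=o(147,511,.072),pad=onz(d,320.8,194.3,.018)[:2],camtop=o(471,92,.095)).items():
    v=p-h; print(n,p,np.hypot(*v),np.degrees(np.arctan2(v[1],v[0])))
s=ctrl.read_state(); print(s['time_s'],s['tcp_pos'],s['ee_rot'])
```

```text
hub [ 0.54730391 -0.0243787 ]
spoke pink -96.95982781263208
pink [ 0.52482449 -0.17983996] 0.15707809123090236 -98.22783967141922
white [0.68890999 0.03568357] 0.15381729683397444 22.984248234047296
yel [0.4272516  0.07132714] 0.1535322916380852 141.43810527376235
pad [ 0.67860078 -0.10446151] 0.1537924757724232 -31.38055540397367
camtop [ 0.77229885 -0.16277255] 0.26415068139996806 -31.59557248929625
0.9 [ 0.44394646 -0.19838628  0.23114616] [-8.51953739e-05  9.98167700e-01 -6.05081080e-02 -6.75199966e-05]
```

Emit:
{"op": "send_rows", "data": {
  "linear": [
    [0.059,0.103,0],
    [0.059,0.103,0],
    [0.059,0.103,0],
    [0.059,0.103,-0.04],
    [0.059,0.103,-0.08],
    [0.059,0.103,-0.12],
    [0.059,0.103,-0.15],
    [0.059,0.103,-0.17]
  ],
  "turn": [
    [0,0,0],
    [0,0,0],
    [0,0,0],
    [0,0,0],
    [0,0,0],
    [0,0,0],
    [0,0,0],
    [0,0,0]
  ]
}}

```text
time_s: 1.7
tcp_pos: [0.5009, -0.0967, 0.0588]
ee_rot: [-0.001, 0.998, -0.06, -0.002]
ft_force: [0.1, 0.4, -0.1]
gripper_width: 0.0003
gripper_force: 0.0
```

Run:
```python
from m import *
s=ctrl.read_state(); t=s['tcp_pos']; q=s['ee_rot']; print(s['time_s'],t,s['ft_force'])
y=rot(q)@[0,1,0]; y0=np.degrees(np.arctan2(y[1],y[0])); print('tool y',y0)
h=np.array([.5473,-.0244]); off=.0165
for th in range(-98,-34,4):
    a=np.radians(th); u=np.array([np.cos(a),np.sin(a)]); n=np.array([-u[1],u[0]])
    p=h+.075*u-off*n
    print(th,(p-t[:2]).round(3),round((th-y0)/360,4))
d=cam('top'); cv2.imwrite('pics/top1.png',d['img'][130:300,200:400].repeat(3,0).repeat(3,1))
```

```text
1.7 [ 0.50085587 -0.09671385  0.05880221] [ 0.10603268  0.40810347 -0.09666795]
tool y -96.91690136362291
-98 [0.02 0.  ] -0.003
-94 [ 0.025 -0.001] 0.0081
-90 [ 0.03  -0.003] 0.0192
-86 [ 0.035 -0.004] 0.0303
-82 [ 0.041 -0.004] 0.0414
-78 [ 0.046 -0.004] 0.0525
-74 [ 0.051 -0.004] 0.0637
-70 [ 0.057 -0.004] 0.0748
-66 [ 0.062 -0.003] 0.0859
-62 [ 0.067 -0.002] 0.097
-58 [ 0.072 -0.   ] 0.1081
-54 [0.077 0.002] 0.1192
-50 [0.082 0.004] 0.1303
-46 [0.087 0.007] 0.1414
-42 [0.091 0.01 ] 0.1525
-38 [0.095 0.013] 0.1637
```

View pics/top1.png

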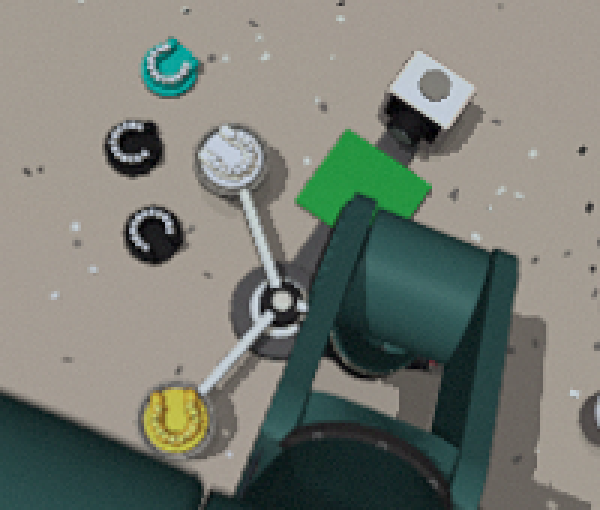

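The finger is down beside the pink spoke. The yellow and white dishes are still visible, so I can track the angle from them. Pushing gently.

Emit:
{"op": "send_rows", "data": {
  "linear": [
    [0.012,0,0.002],
    [0.02,0,0.002],
    [0.023,-0.001,0.002],
    [0.026,-0.002,0.002],
    [0.03,-0.003,0.002],
    [0.034,-0.004,0.002],
    [0.038,-0.004,0.002],
    [0.041,-0.004,0.002]
  ],
  "turn": [
    [0,0,0],
    [0,0,0],
    [0,0,0.004],
    [0,0,0.01],
    [0,0,0.019],
    [0,0,0.028],
    [0,0,0.036],
    [0,0,0.041]
  ]
}}

```text
time_s: 2.55
tcp_pos: [0.5447, -0.1018, 0.0645]
ee_rot: [0.001, 0.998, 0.07, 0.001]
ft_force: [-1.2, -0.9, 0.9]
gripper_width: -0.0001
gripper_force: 0.8
```

```bash
cat > ang.py <<'E'
from m import *
d=cam('top')
s=ctrl.read_state(); t=s['tcp_pos']; y=rot(s['ee_rot'])@[0,1,0]; y0=np.degrees(np.arctan2(y[1],y[0])); print(s['time_s'],t,s['ft_force'].round(1),'tooly',y0.round(1))
h=np.array([.5473,-.0244])
for k,lo,hi in (('yel',[20,120,100],[32,255,255]),('pink',[165,70,90],[179,190,255])):
    for c,a,b in blobs(d,lo,hi,60):
        p=onz(d,*c,.085)[:2]-h; print(k,a,np.hypot(*p).round(3),np.degrees(np.arctan2(p[1],p[0])).round(1))
E
python3 ang.py; python3 -c "
import pickle
from m import *
d=pickle.load(open('top0.pkl','rb'));h=np.array([.5473,-.0244])
p=onz(d,258.2,269.4,.085)[:2]-h;print(np.degrees(np.arctan2(p[1],p[0])))"
```

```text
2.6 [ 0.54539083 -0.1018344   0.06448283] [0.3 0.4 0.5] tooly -82.0
yel 98 0.136 156.1
141.37811013487035
```

Emit:
{"op": "send_rows", "data": {
  "linear": [
    [0.003,0,-0.002],
    [0.007,0,-0.003],
    [0.012,0,-0.003],
    [0.017,0,-0.003],
    [0.022,0.001,-0.003],
    [0.027,0.002,-0.003],
    [0.031,0.004,-0.003],
    [0.036,0.006,-0.003]
  ],
  "turn": [
    [0,0,0.006],
    [0,0,0.015],
    [0,0,0.026],
    [0,0,0.037],
    [0,0,0.048],
    [0,0,0.059],
    [0,0,0.068],
    [0,0,0.078]
  ]
}}

```text
time_s: 3.4
tcp_pos: [0.58, -0.0957, 0.0608]
ee_rot: [0.0, 0.951, 0.309, 0.0]
ft_force: [-1.6, -1.7, -1.8]
gripper_width: 0.0002
gripper_force: 0.8
```

```bash
cat >> ang.py <<'E'
import pickle,sys
pickle.dump(d,open('last.pkl','wb')); cv2.imwrite(f'pics/a{sys.argv[1]}.png',d['img'][130:300,200:400].repeat(3,0).repeat(3,1))
E
python3 ang.py 2
```

```text
3.45 [ 0.58116723 -0.09539445  0.06098042] [0.8 0.2 0.1] tooly -53.8
```

View pics/a2.png

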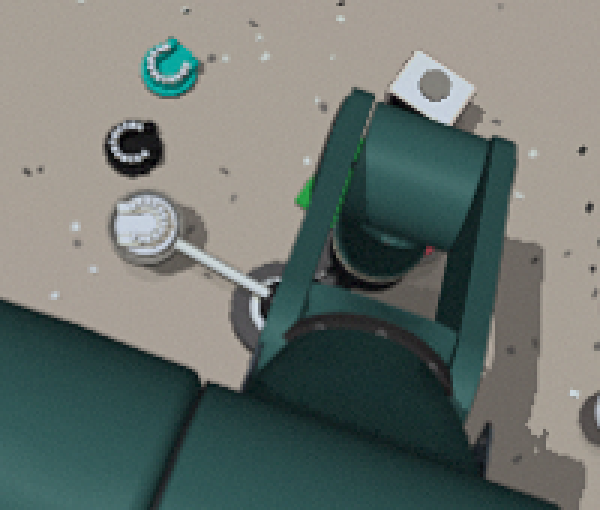

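White dish at crop (147,228), its spoke running (175,240)–(268,290). I use these for the angle.

Run:
```python
from m import *
import pickle
d=pickle.load(open('last.pkl','rb')); h=np.array([.5473,-.0244])
o=lambda u,v,z: onz(d,200+u/3,130+v/3,z)[:2]
v=o(147,228,.072)-h; print(np.hypot(*v),np.degrees(np.arctan2(v[1],v[0]))-120)
v=o(175,240,.075)-o(268,290,.075); print(np.degrees(np.arctan2(v[1],v[0]))-120)
t=ctrl.read_state()['tcp_pos'][:2]
for th in (-50,-46,-42,-38,-35,-33,-31.5):
    a=np.radians(th); u=np.array([np.cos(a),np.sin(a)]); n=np.array([-u[1],u[0]])
    print(th,(h+.075*u-.0165*n-t).round(4),round((th+53.8)/360,3))
```

```text
0.15346805437446873 -55.434727712279894
-54.96614360087274
-50 [0.0017 0.0029] 0.011
-46 [0.0064 0.0056] 0.022
-42 [0.0108 0.0085] 0.033
-38 [0.0151 0.0118] 0.044
-35 [0.0181 0.0145] 0.052
-33 [0.02   0.0163] 0.058
-31.5 [0.0215 0.0177] 0.062
```

Emit:
{"op": "send_rows", "data": {
  "linear": [
    [0.002,0.002,0],
    [0.004,0.004,0],
    [0.007,0.006,0],
    [0.01,0.008,0],
    [0.012,0.01,0],
    [0.014,0.0115,0],
    [0.016,0.013,0],
    [0.016,0.013,0]
  ],
  "turn": [
    [0,0,0.007],
    [0,0,0.014],
    [0,0,0.022],
    [0,0,0.03],
    [0,0,0.036],
    [0,0,0.041],
    [0,0,0.045],
    [0,0,0.045]
  ]
}}

```text
time_s: 4.25
tcp_pos: [0.5961, -0.0821, 0.0605]
ee_rot: [0.0, 0.898, 0.439, 0.0]
ft_force: [0.4, -0.4, 0.5]
gripper_width: -0.0003
gripper_force: 0.0
```

```bash
python3 ang.py 3
```

```text
4.3 [ 0.59573282 -0.08204729  0.06040544] [-0.6  0.1  0.3] tooly -37.9
```

View pics/a3.png

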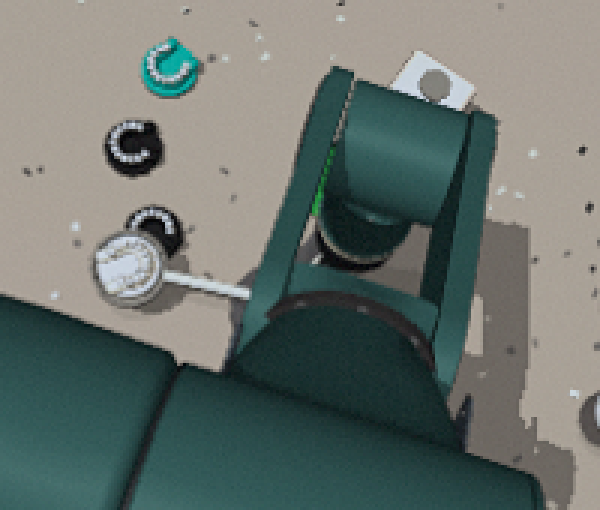

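White dish is now at crop (130,269), spoke (165,276)–(250,294).

```bash
cat > w.py <<'E'
from m import *
import pickle,sys
d=pickle.load(open('last.pkl','rb')); h=np.array([.5473,-.0244])
a=list(map(float,sys.argv[1:]))
o=lambda u,v,z: onz(d,200+u/3,130+v/3,z)[:2]
v=o(a[0],a[1],.072)-h; print(np.hypot(*v),np.degrees(np.arctan2(v[1],v[0]))-120)
v=o(a[2],a[3],.075)-o(a[4],a[5],.075); print(np.degrees(np.arctan2(v[1],v[0]))-120)
t=ctrl.read_state()['tcp_pos'][:2]; r=t-h; print('r',np.hypot(*r))
for dth in (2,4,6,7,8,9,10):
    x=np.radians(dth); c,s=np.cos(x),np.sin(x)
    print(dth,(h+np.array([[c,-s],[s,c]])@r-t).round(4),round(dth/360,3))
E
python3 w.py 130 269 165 276 250 294
```

```text
0.15379845622584484 -38.7028991351406
-38.35882731130516
r 0.07529241898521107
2 [0.002  0.0017] 0.006
4 [0.0039 0.0035] 0.011
6 [0.0058 0.0054] 0.017
7 [0.0067 0.0063] 0.019
8 [0.0076 0.0073] 0.022
9 [0.0084 0.0083] 0.025
10 [0.0093 0.0093] 0.028
```

Emit:
{"op": "send_rows", "data": {
  "linear": [
    [0.001,0.001,0],
    [0.002,0.002,0],
    [0.0035,0.003,0],
    [0.0045,0.004,0],
    [0.0055,0.005,0],
    [0.006,0.0055,0],
    [0.0065,0.006,0],
    [0.0065,0.006,0]
  ],
  "turn": [
    [0,0,0.003],
    [0,0,0.006],
    [0,0,0.01],
    [0,0,0.013],
    [0,0,0.016],
    [0,0,0.018],
    [0,0,0.019],
    [0,0,0.019]
  ]
}}

```text
time_s: 5.1
tcp_pos: [0.6021, -0.0762, 0.0602]
ee_rot: [-0.0, 0.871, 0.492, 0.0]
ft_force: [0.2, 0.1, 0.7]
gripper_width: 0.0002
gripper_force: 0.3
```

Emit:
{"op": "send_rows", "data": {
  "linear": [
    [-0.004,-0.006,0],
    [-0.01,-0.015,0],
    [-0.01,-0.015,0.03],
    [-0.01,-0.015,0.07],
    [-0.03,-0.05,0.11],
    [-0.05,-0.09,0.15],
    [-0.07,-0.13,0.17],
    [-0.08,-0.17,0.17]
  ],
  "turn": [
    [0,0,0],
    [0,0,0],
    [0,0,0],
    [0,0,0],
    [0,0,0],
    [0,0,0],
    [0,0,0],
    [0,0,0]
  ]
}}

```text
time_s: 5.9
tcp_pos: [0.5232, -0.2436, 0.2331]
ee_rot: [0.002, 0.87, 0.492, 0.001]
ft_force: [1.3, 0.1, 0.3]
gripper_width: -0.0001
gripper_force: 0.0
```

```bash
python3 ang.py 4
```

```text
5.95 [ 0.5214725  -0.25190031  0.23312019] [-1.6 -6.1 -0.2] tooly -31.2
yel 343 0.152 -154.8
pink 261 0.151 -31.9
```

View pics/a4.png

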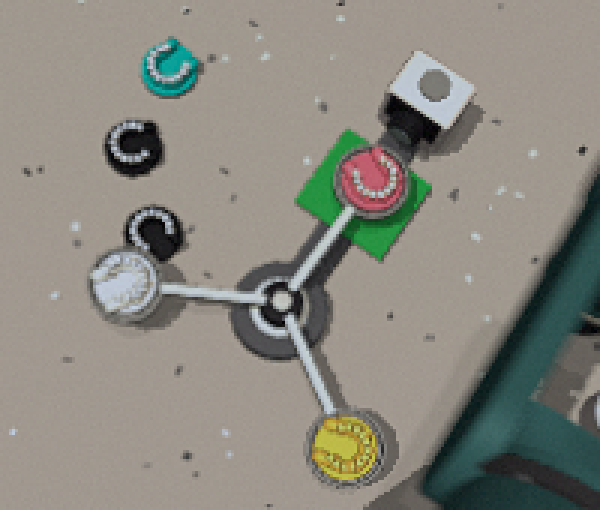

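Run:
```python
from m import *
import pickle
d=pickle.load(open('last.pkl','rb')); o=lambda u,v,z: onz(d,200+u/3,130+v/3,z)[:2]
h=o(282,301,.08); print(h); h=np.array([.5473,-.0244])
for n,(u,v),k in (('pink',(373,182),0),('white',(126,286),120),('yel',(346,447),240)):
    w=o(u,v,.072)-h; print(n,np.hypot(*w),(np.degrees(np.arctan2(w[1],w[0]))-k)%360-360)
for a,b,k in (((350,208),(292,288),0),((162,289),(264,299),120),((333,411),(287,315),240)):
    w=o(*a,.075)-o(*b,.075); print((np.degrees(np.arctan2(w[1],w[0]))-k)%360-360)
# pad edges & centre by minAreaRect of initial picture undistorted onto plane
d0=pickle.load(open('top0.pkl','rb')); hsv=cv2.cvtColor(d0['img'],cv2.COLOR_BGR2HSV)
m=cv2.inRange(hsv,np.array([50,150,60]),np.array([75,255,255])); m[:,380:]=0
c=max(cv2.findContours(m,0,1)[0],key=cv2.contourArea)[:,0]
P=np.array([onz(d0,*p,.018)[:2] for p in c],np.float32); r=cv2.minAreaRect(P*1000); print(r)
w=np.array(r[0])/1000-h; print(np.degrees(np.arctan2(w[1],w[0])))
w=o(435,85,.095)-h; print('camtop disc',np.degrees(np.arctan2(w[1],w[0])))
```

```text
[ 0.5470557  -0.02377446]
pink 0.15390859435081447 -33.40097467770033
white 0.15466054379484617 -32.216248320015154
yel 0.15328363778153128 -33.25175896592748
-32.29129703787601
-31.901738117706202
-31.405690368652927
((679.2246704101562, -104.19367980957031), (107.7161636352539, 99.24801635742188), 58.08698272705078)
-31.16734193336703
camtop disc -31.822873856649647
```

The spoke measures about -32° and the pad line about -31.5°, so the error is about 2 mm. Pink denture at crop (373,182), centred over the pad and facing the lens. On to the shutter button at about (0.427, 0.357).

Emit:
{"op": "send_rows", "data": {
  "linear": [
    [-0.094,0.609,0],
    [-0.094,0.609,0],
    [-0.094,0.609,0],
    [-0.094,0.609,0],
    [-0.094,0.609,0],
    [-0.094,0.609,0],
    [-0.094,0.609,0],
    [-0.094,0.609,0]
  ],
  "turn": [
    [0,0,0],
    [0,0,0],
    [0,0,0],
    [0,0,0],
    [0,0,0],
    [0,0,0],
    [0,0,0],
    [0,0,0]
  ]
}}

```text
time_s: 6.75
tcp_pos: [0.4615, 0.1548, 0.2296]
ee_rot: [0.0, 0.871, 0.492, 0.0]
ft_force: [1.3, 0.6, 0.2]
gripper_width: 0.0002
gripper_force: 0.0
```

Emit:
{"op": "send_rows", "data": {
  "linear": [
    [-0.034,0.202,0],
    [-0.034,0.202,0],
    [-0.034,0.202,0],
    [-0.034,0.202,0],
    [-0.034,0.202,-0.04],
    [-0.034,0.202,-0.08],
    [-0.034,0.202,-0.12],
    [-0.034,0.202,-0.15]
  ],
  "turn": [
    [0,0,0],
    [0,0,0],
    [0,0,0],
    [0,0,0],
    [0,0,0],
    [0,0,0],
    [0,0,0],
    [0,0,0]
  ]
}}

```text
time_s: 7.55
tcp_pos: [0.4272, 0.3545, 0.0772]
ee_rot: [0.0, 0.871, 0.492, -0.001]
ft_force: [-0.2, -0.2, -0.8]
gripper_width: -0.0001
gripper_force: 0.0
```

Emit:
{"op": "send_rows", "data": {
  "linear": [
    [0,0,0],
    [0,0,0]
  ],
  "turn": [
    [0,0,0],
    [0,0,0]
  ]
}}

```text
time_s: 7.75
tcp_pos: [0.4283, 0.355, 0.0797]
ee_rot: [-0.0, 0.871, 0.492, -0.001]
ft_force: [0.8, -0.5, 0.4]
gripper_width: 0.0
gripper_force: 0.0
```

Run:
```python
from m import *
d=cam('scene')
print([(c,a,onz(d,*c,.052)) for c,a,b in blobs(d,[0,190,90],[6,255,255],25)])
print('tip px',px(d,ctrl.read_state()['tcp_pos']),ctrl.read_state()['tcp_pos'])
cv2.imwrite('pics/btn.png',cv2.resize(d['img'][180:280,340:470],None,fx=4,fy=4))
```

```text
[(array([405.4, 244. ]), np.int32(73), array([0.43001   , 0.36012721, 0.052     ]))]
tip px (np.float64(406.54464678335296), np.float64(238.1608163755225)) [0.4292789  0.35567717 0.08076424]
```

View pics/btn.png

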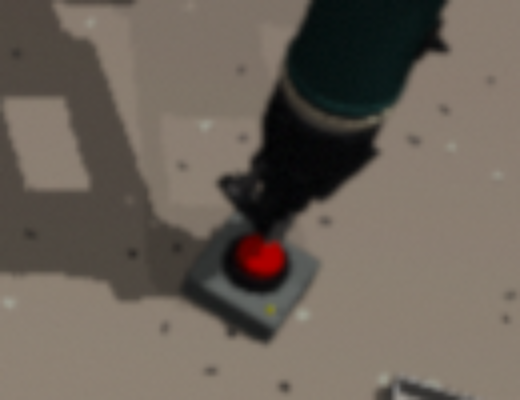

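The fingertip is right above the red button (tip about (262,235), button (262,258) in the crop). Pressing slowly.

Emit:
{"op": "send_rows", "data": {
  "linear": [
    [-0.001,0.001,-0.01],
    [-0.001,0.001,-0.02],
    [-0.001,0.001,-0.025],
    [-0.001,0.001,-0.028],
    [-0.001,0.001,-0.03],
    [-0.001,0.001,-0.032],
    [-0.001,0.001,-0.034],
    [-0.001,0.001,-0.034]
  ],
  "turn": [
    [0,0,0],
    [0,0,0],
    [0,0,0],
    [0,0,0],
    [0,0,0],
    [0,0,0],
    [0,0,0],
    [0,0,0]
  ]
}}

```text
time_s: 8.6
tcp_pos: [0.4271, 0.3563, 0.046]
ee_rot: [0.0, 0.871, 0.492, -0.0]
ft_force: [-3.0, -1.6, 6.1]
gripper_width: -0.0
gripper_force: 2.9
```

Emit:
{"op": "send_rows", "data": {
  "linear": [
    [0,0,-0.001],
    [0,0,-0.002],
    [0,0,-0.002],
    [0,0,-0.002]
  ],
  "turn": [
    [0,0,0],
    [0,0,0],
    [0,0,0],
    [0,0,0]
  ]
}}

```text
time_s: 9.0
tcp_pos: [0.4272, 0.3564, 0.0457]
ee_rot: [0.0, 0.87, 0.492, 0.0]
ft_force: [-5.7, -5.1, 24.5]
gripper_width: -0.0001
gripper_force: 11.5
```

At 24.5 N with z no longer falling, the button is bottomed. Releasing.

Emit:
{"op": "send_rows", "data": {
  "linear": [
    [0,0,0.01],
    [0,0,0.03],
    [0,0,0.06],
    [0,0,0.1],
    [0,0,0.14],
    [0,0,0.16],
    [0,0,0.16],
    [0,0,0.16]
  ],
  "turn": [
    [0,0,0],
    [0,0,0],
    [0,0,0],
    [0,0,0],
    [0,0,0],
    [0,0,0],
    [0,0,0],
    [0,0,0]
  ]
}}

```text
time_s: 9.8
tcp_pos: [0.4275, 0.3566, 0.2037]
ee_rot: [-0.0, 0.871, 0.492, 0.001]
ft_force: [-0.5, -1.0, 0.2]
gripper_width: -0.0002
gripper_force: 0.0
```

Run:
```python
from m import *
import pickle
s=ctrl.read_state(); print(s['time_s'],s['tcp_pos'],s['ft_force'])
e=pickle.load(open('scene0.pkl','rb')); d=cam('scene')
for g in (e,d):
    print([(c,a) for c,a,b in blobs(g,[0,190,90],[6,255,255],60)],[(c,a,onz(g,*c,.085)[:2]) for c,a,b in blobs(g,[165,70,90],[179,190,255],60)])
t=cam('top'); h=np.array([.5473,-.0244])
for c,a,b in blobs(t,[165,70,90],[179,190,255],60):
    p=onz(t,*c,.085)[:2]-h; print(a,np.hypot(*p),np.degrees(np.arctan2(p[1],p[0])))
```

```text
9.8 [0.42753369 0.35659225 0.20370423] [-0.51071992 -1.00378598  0.24959547]
[(array([404.9, 243.3]), np.int32(89))] [(array([250.3, 181.7]), np.int32(154), array([ 0.54052596, -0.16825163]))]
[(array([404.9, 243.3]), np.int32(89))] [(array([238. , 221.2]), np.int32(189), array([ 0.68967862, -0.0977414 ]))]
257 0.15067787611363964 -31.953618276458077
```

The button is back up with the same outline as at the start, and the denture is still at -32° over the pad. Handing in.

```bash
python3 -c "
from station import ctrl
print(ctrl.close_job())"
```

```text
the job is handed in; nothing more can be done
None
```

The job is handed in: the pink denture stands over the green pad in front of the lens (about 2 mm off centre by my measurement), and the shutter was pressed fully down and came back up, at about 10 s of the 58 s allowed.

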